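Rack the scraper under the swing lamp

TASK

Swing the bench lamp's head to the side so that it is well clear of the tool holder (a good hand's breadth, 13 cm or more, from the middle of the holder), then take the scraper from its sloping rest and slide its blade down into the holder's slot until it stands fully home on the slot's floor, handle up. Feel the blade in without forcing it, leave the lamp swung aside, and do not disturb the other things on the bench.

Things in the scene. Friction and masses are not known exactly. Their poses are not given: they have to be found in the camera images.
- scraper: Broad scraper: steel blade 90 mm wide (its y), 4 mm thick (its x), 80 mm high (its z), under a green wooden bar handle. 0.3 kg. Origin: middle of the blade's free bottom edge; z points from there to the handle. It starts on the rest, handle up, leaning 30 degrees from upright away from the robot (towards its own and the rest's -x side).
- scraper_handle (a point): Centre of the scraper's handle, a bar 120 mm long (y), 26 mm thick (x), 32 mm high (z), 96 mm above the blade's bottom edge along the scraper's z.
- rest: Fixed plywood sloping rest, base 120 x 120 mm, about 85 mm tall; origin at its underside; its -x side faces away from the robot. Its sloping board carries the lower 62 mm of the blade; the handle stands free above it on all sides.
- holder: Fixed dark wooden tool holder, base 120 (x) x 160 (y) x 12 mm, with two end cheeks 72 mm tall; origin at the centre of its underside. Between the cheeks sits a stiff pale slotted insert, 60 (x) x 130 (y) mm, top 78 mm above the origin.
- holder_top (a point): Point 78 mm above the holder's origin, level with the insert's top. The one slot runs along the holder's y, centred in y: 98 mm long, 6.5 mm wide, edges bevelled 1 mm, 60 mm deep (20 mm of blade shows when home). The insert, slot and all, sits up to 7 mm to either side of this point along the holder's x: not reported, see it or feel for it.
- lamp: Black lamp base, 110 mm disc with a post 220 mm tall; fixed; origin at its underside on the post axis, which is also the vertical hinge of the arm.
- lamp_arm (a joint): Swing of the lamp arm about its post, rad, range -1.6 to 1.6. At 0 the arm points along the lamp base's -x, roughly over the holder; positive swings the head to the robot's right (-y), negative to the left. Light friction (about 1.5 N at the head); stays where it is left.
- lamp_grip (a point): Middle of the upright red grip knob (18 mm thick, 50 mm tall) on top of the lamp head, about 255 mm above the bench, 200 mm from the post axis. Under it the arm (14 mm thick, centre 30 mm below this point) and the shade, 90 mm wide, its mouth 100 mm below this point.
- mallet: Bystander: wooden mallet, head 75 x 120 x 60 mm, handle 200 mm along its x; origin at the centre of its underside.
- glue: Bystander: yellow glue bottle with a red cap, 60 mm wide, 170 tall; origin at the centre of its underside.
- varnish: Bystander: grey can with a paper label, 80 mm wide, 100 tall; origin at the centre of its underside.
- mug: Bystander: blue mug, 80 mm wide, 90 tall; origin at the centre of its underside.
- chisel: Bystander: wood-handled tool, 240 mm long, lying along its x; origin at the centre of its underside.
- sanding: Bystander: cork sanding block, 120 x 70 x 35 mm; origin at the centre of its underside.
Mind the look-alikes: they are no part of the job. What is shaped like the holder but green or orange is not meant.

How it is judged:
On the way, in this order (a step that is already met when the one before it is completed fails the run):
1. the lamp head is swung 130 mm or more from the middle of the holder (seen from above) (horizontal distance between lamp_grip and holder above 0.13 m), for 0.2 s.
2. the scraper's blade stands home in the slot (x of scraper in the frame of holder between -0.014 and 0.014 m and y of scraper in the frame of holder between -0.012 and 0.012 m and z of scraper in the frame of holder between 0.01 and 0.0225 m and angle between scraper's own z axis and vertical below 0.1 rad), for 0.2 s.
At the end, for the whole second after the job is handed in: The blade's bottom edge is in the holder's slot within 4.5 mm of the slot floor and within 14 mm (across the slot) and 12 mm (along it) of the holder's middle, the scraper upright within 0.1 rad and at rest, and the lamp's knob is still at least 130 mm from the holder's middle, seen from above (all of step 2 and horizontal distance between lamp_grip and holder above 0.13 m and linear speed of scraper below 0.02 m/s and angular speed of scraper below 0.4 rad/s); the robot touches nothing.
It fails at once if the scraper is forced against the holder (over 80 N) (contact force between scraper and holder above 80 N).
It fails at once if a bystander is moved more than 30 mm (distance of any of mallet, glue, varnish, mug, chisel, sanding from where it was at the start of the episode above 0.03 m).
It also fails if it takes over 64 s, if anything falls off the work surface, if the arm or the gripper's body presses on something with over 40 N, if the wrist force passes 120 N, or if a joint passes its speed limit or range.

ROBOT

A 6-joint arm with a two-finger parallel gripper is mounted at the origin on the work surface. World frame = base frame: x ahead of the robot, y to its left, z up, the work surface at z = 0. Lengths are in m, angles in rad, forces in N, time in s.
With the tool pointing down it reaches from about 0.3 to 0.95 m from the base axis. Payload 3.1 kg.
Tool frame: the origin (TCP) lies at the centre of the arm's flange, where the gripper is bolted on; the fingertips stand 173 mm ahead of it and the grasp point (between the pads) lies 155 mm ahead of it (tip_reach is the distance from the TCP to the fingertips, in m); z points along the fingers, y is the direction in which the jaws open and shut (so a half turn about z gives the same grasp; the last joint's range is limited). The gripper opens to 85 mm and grips with 20 to 120 N. Pads are 22 mm wide; open, the fingers measure 114 mm over their backs; the gripper's body (76 mm by 85 mm) begins 54 mm behind the grasp point. The pads swing forward as they close: fully open they stand 13 mm farther back than shut.
Start: joints at [1.211, 0.308, 1.634, -0, 1.2, -0.07], TCP at [0.179, 0.599, 0.405] pointing down, gripper open.
Joint ranges: [-3.06, 3.06], [-0.79, 1.96], [0.05, 2.63], [-1.19, 4.34], [0.05, 2.64], [-2.94, 2.94]. Speed limits (rad/s): [2.79, 2.79, 3.14, 3.14, 3.14, 3.14].

INTERFACE

Orientations are given as a unit quaternion [x, y, z, w].
In Python, from bench import state, capture, camera_model, hand_in, spot_in, tip_reach gives the robot as it stands.
- The arm moves only by the tool apply_moves, never from a script. Its argument "targets" is a list of rows, each an object with "travel": the shift along the world's x, y, z in m, a list of three; "delta_rot": the turn, a rotation vector about the world's x, y, z in rad, a list of three; "gripper": the closure in counts, from 0 (fully open) to 255 (shut). In form: [{"travel": [tx, ty, tz], "delta_rot": [rx, ry, rz], "gripper": gripper}, ...]. A call has 1 to 20 rows; each row shifts and turns the commanded pose from where the row before left it; what a row does not reach is not made up. A row lasts 1/12 s, in which the tool goes at most 41.7 mm and 7.16 degrees, less where a joint would pass 70% of its speed; a pose out of reach is approached as far as the arm can. A call is refused whole if a number of a shift passes 0.0417 or a number of a turn 0.125, either way. A call with a gripper value outside its range is refused whole. The fingers move at their own pace and stop on an object; "grip_force" is the grip in N (left out, the last holds). Time passes only in rows, so rows that do not move let the fingers close. It gives the time, the measured TCP pose, the force and the opening at its end, in the units of the state.
- state(): the state, without advancing time (a new reading comes with each control period).
- capture(name): name is "side" or "top"; returns the picture (420x560x3 uint8, red, green, blue); there is no depth.
- camera_model(name): a dict with "fx", "fy", "cx", "cy" (pixels), "extrinsics" (4x4, takes a point from world to camera coordinates). Camera axes: x right, y up, looking along -z (the intrinsics and any distortion apply to the point x, -y, -z); pixel columns grow to the right and rows downward; lengths in m; the calibration is good to about 2 mm. A picture is of the moment at which its call begins. camera_model takes no time and is no camera call.
- hand_in(): hands the job in, once; it reports no verdict.
Trained networks look in the newest picture that a camera, given by its name, has taken for a name from the list of things; names that differ only in an ending like _2 or _b are one class to them, and where a whole thing is asked for, a point or a joint stands for the part that bears it (a point fixed in the world has none). Each returns a list of dicts, best first, with "score" (0 to 1); they miss things now and then, are a little off and sometimes report something else, mostly with a low value. They report only what shows in the picture. A call takes as long as a camera call. They do not tell look-alikes from the thing itself.
- spot_in(target, camera): "position" ([x, y, z] in m, in the coordinates of the camera as it stood for that picture, good to about 4 mm: the middle of the surface that is visible of it).
The state is a dict: "clock": time; "q": joint angles; "qvel": joint speeds; "tau": joint torques, N m; "tool_pos": TCP position; "eef_rot": TCP orientation; "contact_force": force on the tool from outside, world axes, zero at the start; "torque": the same for the moment, N m; "width": finger opening in m.
Only numpy, scipy, OpenCV 4.12 (cv2) and the standard library are available. Lean on these libraries where they do the work, as an engineer would, in place of code of your own. Each camera call takes 0.05 s, during which the arm holds its last target. There are 200 camera calls.

## Working session

There is one attempt and no reset: what is moved stays moved. The work goes in short steps, Python scripts to look and compute and a tool call to move; the robot and the scene stay as the last step left them, time stands still between calls to the robot, and variables do not carry over. Pictures are saved under pics/ and viewed, about 8 in all and at most 12, crops included, and the job is handed in when it is done.

Besides the shell and the picture viewer there is one more tool, called by a JSON object that holds its "api" and its "payload". apply_moves: Moves the arm, as the interface text tells. Its arguments: {"type":"object","properties":{"targets":{"type":"array","items":{"type":"object","properties":{"travel":{"type":"array","items":{"type":"number"}},"delta_rot":{"type":"array","items":{"type":"number"}},"gripper":{"type":"number"}}}},"grip_force":{"type":"number"}},"required":["targets"]}

```bash
mkdir -p pics
cat > h.py <<'E'
import numpy as np, cv2
from bench import *
def snap(cam,name=None):
    im=capture(cam)
    if name: cv2.imwrite('pics/'+name+'.png',cv2.cvtColor(im,cv2.COLOR_RGB2BGR))
    return im
def toworld(p,cam):
    E=np.array(camera_model(cam)['extrinsics']); return (np.linalg.inv(E)@np.r_[p,1])[:3]
def proj(P,cam):
    m=camera_model(cam);p=(np.array(m['extrinsics'])@np.r_[P,1])[:3]
    return np.array([m['cx']+m['fx']*p[0]/-p[2], m['cy']+m['fy']*-p[1]/-p[2]])
def ray(u,v,cam):
    m=camera_model(cam);Ei=np.linalg.inv(np.array(m['extrinsics']))
    d=Ei[:3,:3]@np.array([(u-m['cx'])/m['fx'],-(v-m['cy'])/m['fy'],-1]);return Ei[:3,3],d
def atz(u,v,z,cam):
    o,d=ray(u,v,cam);return o+d*(z-o[2])/d[2]
E
python3 - <<'E'
from h import *
np.set_printoptions(precision=4,suppress=True)
a=snap('side','s0');b=snap('top','t0')
print(camera_model('side'),camera_model('top'))
for c in ('side','top'):
  for n in ['scraper','rest','holder','lamp','lamp_grip','mallet','glue','varnish','mug','chisel','sanding']:
    for r in spot_in(n,c)[:3]:
      w=toworld(r['position'],c);print(c,n,round(r['score'],2),w,proj(w,c).round())
print(state())
E
```

```text
{'fx': 442.16380995397645, 'fy': 442.16380995397645, 'cx': 281.94241195550717, 'cy': 205.34414650525548, 'extrinsics': array([[ 0.818 , -0.5753,  0.0028, -0.4384],
       [ 0.3856,  0.5519,  0.7394, -0.3213],
       [-0.4269, -0.6037,  0.6732, -1.3088],
       [ 0.    ,  0.    ,  0.    ,  1.    ]])} {'fx': 399.93656687826376, 'fy': 399.93656687826376, 'cx': 282.7057845508446, 'cy': 211.04720703060002, 'extrinsics': array([[ 0.008 , -0.9999, -0.0075, -0.003 ],
       [ 0.9983,  0.0075,  0.0582, -0.5315],
       [-0.0581, -0.0079,  0.9983, -1.4278],
       [ 0.    ,  0.    ,  0.    ,  1.    ]])}
side scraper 0.86 [0.5314 0.1084 0.0924] [263. 202.]
side rest 0.77 [0.4922 0.0974 0.0011] [256. 227.]
side holder 0.75 [ 0.4695 -0.1481  0.0567] [292. 263.]
side holder 0.73 [0.5326 0.1108 0.0895] [263. 202.]
side holder 0.62 [0.3035 0.158  0.05  ] [199. 229.]
side lamp 0.56 [ 0.6462 -0.1522  0.1721] [339. 215.]
side lamp_grip 0.57 [ 0.497  -0.1469  0.2074] [300. 225.]
side lamp_grip 0.24 [ 0.4679 -0.1485  0.0527] [291. 264.]
side mallet 0.89 [0.8496 0.179  0.0465] [321. 170.]
side glue 0.71 [
[... 678 characters left out ...]
7 [0.579  0.4271 0.0977] [158. 195.]
top mug 0.83 [ 0.4524 -0.4469  0.0357] [409. 234.]
top chisel 0.61 [ 0.2595 -0.2994  0.02  ] [367. 288.]
top chisel 0.18 [0.3395 0.3779 0.0348] [176. 264.]
top sanding 0.78 [0.3439 0.3803 0.0344] [175. 263.]
{'clock': 1.2, 'q': array([ 1.2113,  0.3081,  1.6338,  0.    ,  1.1997, -0.0697]), 'qvel': array([ 0.0004,  0.0007,  0.0005, -0.0002,  0.0004,  0.001 ]), 'tau': array([  0.0002, -41.5312, -27.7076,  -0.0002,   0.0011,   0.    ]), 'tool_pos': array([0.1786, 0.5989, 0.4047]), 'eef_rot': array([ 0.1444,  0.9895, -0.    , -0.    ]), 'contact_force': array([0.5617, 1.0471, 0.4943]), 'torque': array([ 0.0013, -0.0047,  0.0343]), 'width': 0.0852883700106604}
```

View pics/s0.png

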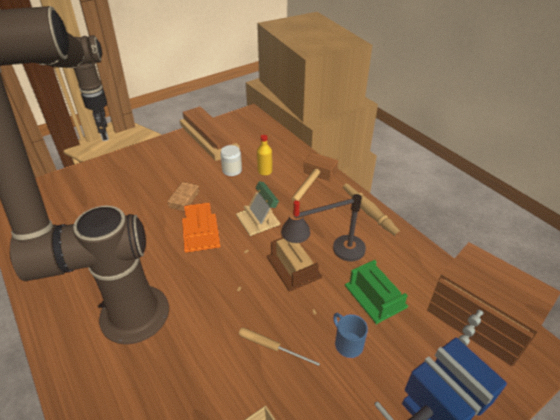

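View pics/t0.png

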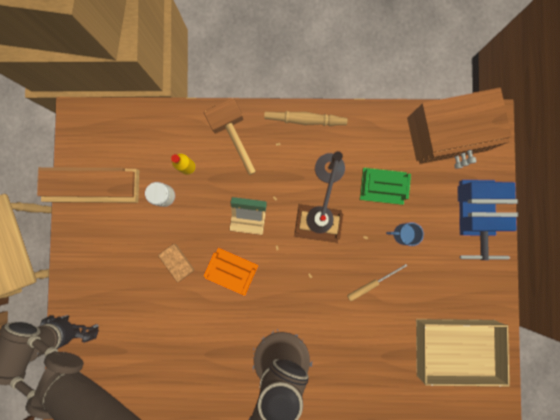

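The side view shows the dark holder at about (294,262), with the lamp knob above it at (297,208). The scraper is at (265,200) and the lamp post at (355,205). The top view shows the holder at (319,223), the head and knob at (320,219), the scraper's green handle at (248,204), and the orange and green look-alikes off to the sides. I'll zoom in on both for measurement.

Run:
```python
import cv2
t=cv2.imread('pics/t0.png')[140:250,220:370]; s=cv2.imread('pics/s0.png')[165:300,230:380]
t=cv2.resize(t,None,fx=5.3,fy=5.3,interpolation=cv2.INTER_CUBIC);s=cv2.resize(s,None,fx=4.4,fy=4.4,interpolation=cv2.INTER_CUBIC)
def grid(i,f,x0,y0,nx,ny):
    for x in range(x0,x0+nx,10): cv2.line(i,(int((x-x0)*f),0),(int((x-x0)*f),6 if x%50 else 16),(0,255,255),1)
    for y in range(y0,y0+ny,10): cv2.line(i,(0,int((y-y0)*f)),(6 if y%50 else 16,int((y-y0)*f)),(0,255,255),1)
grid(t,5.3,220,140,150,110);grid(s,4.4,230,165,150,135)
cv2.imwrite('pics/tc.png',t);cv2.imwrite('pics/sc.png',s)
```

```text
(no output)
```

View pics/tc.png

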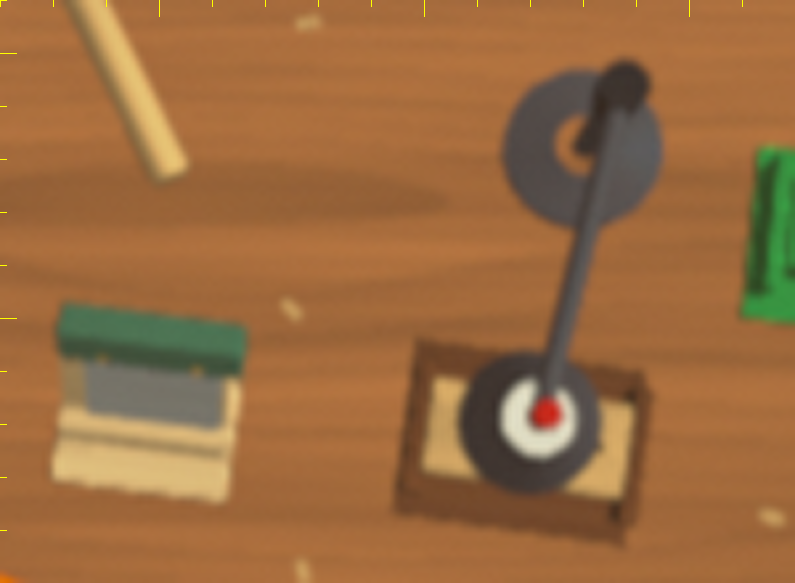

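View pics/sc.png

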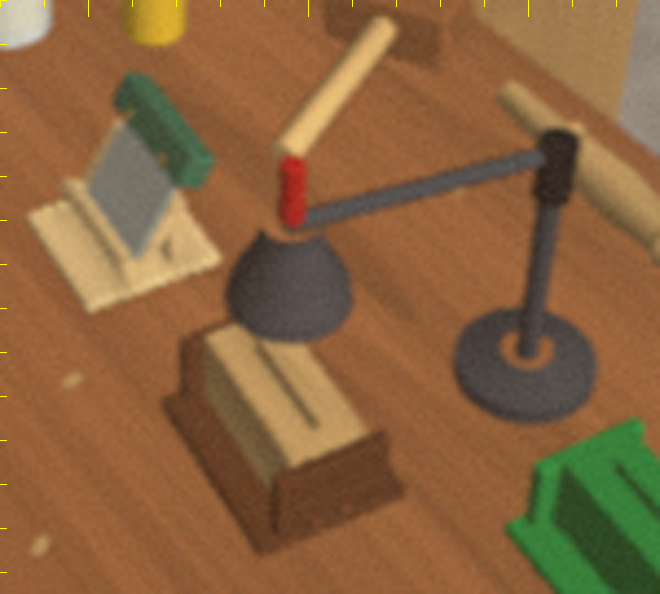

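The zoomed crops, in full-picture pixels:
- **Knob:** top at about (322.8,217.7) in the top view; middle at about (296.6,208.2) in the side view.
- **Lamp base:** about (329.8,168).
- **Holder outline corners:** about (298.9,204), (342.6,210), (338,243), (294.5,236.6).
- **Handle:** turned about 7°, with its top face from (232,197) to (266,201).

The slot is half hidden by the lamp.

```bash
cat >> h.py <<'E'
def T(x,y): return 220+x/5.3,140+y/5.3
def S(x,y): return 230+x/4.4,165+y/4.4
def tri(a,b):
    o1,d1=ray(*a,'top');o2,d2=ray(*b,'side')
    d1/=np.linalg.norm(d1);d2/=np.linalg.norm(d2)
    s=np.linalg.lstsq(np.c_[d1,-d2],o2-o1,rcond=None)[0]
    p,q=o1+s[0]*d1,o2+s[1]*d2;return (p+q)/2,np.linalg.norm(p-q)
E
python3 - <<'E'
from h import *
np.set_printoptions(precision=4,suppress=True)
print('knobtop',atz(*T(545,412),.28,'top'),'side mid',atz(*S(293,190),.255,'side'),tri(T(545,412),S(293,160)))
print('lampbase',atz(*T(582,148),.015,'top'),atz(*S(526,360),.015,'side'),'posttop',atz(*T(625,85),.22,'top'))
c=[(418,340),(650,372),(625,545),(395,512)]
for z in(.012,.072):
  P=np.array([atz(*T(*p),z,'top') for p in c]);print(z,P,P.mean(0))
print('holder base side', [atz(*S(*p),.0,'side') for p in [(165,402),(262,555),(403,493)]])
print('insert top corners side',[atz(*S(*p),.078,'side') for p in [(205,335),(283,473),(368,430)]])
print('slot',[atz(*S(*p),.078,'side') for p in [(258,343),(318,425)]])
# handle ends
print('blade/ handle: ',tri(T(65,302),S(133,73)),tri(T(245,325),S(210,155)))
print('rest base',[atz(*T(*p),.0,'top') for p in [(52,480),(228,502)]],[atz(*S(*p),.0,'side') for p in [(27,215),(92,310),(220,262)]])
print('blade bottom', [atz(*S(*p),.02,'side') for p in [(88,195),(137,258)]])
E
```

```text
knobtop [ 0.4973 -0.1191  0.28  ] side mid [ 0.4998 -0.1236  0.255 ] (array([ 0.499 , -0.1203,  0.2792]), np.float64(0.003999517749311871))
lampbase [ 0.6896 -0.1686  0.015 ] [ 0.6916 -0.1742  0.015 ] posttop [ 0.6927 -0.1713  0.22  ]
0.012 [[ 0.5572 -0.0571  0.012 ]
 [ 0.5365 -0.2154  0.012 ]
 [ 0.4187 -0.1984  0.012 ]
 [ 0.4398 -0.0422  0.012 ]] [ 0.488  -0.1283  0.012 ]
0.072 [[ 0.5526 -0.0552  0.072 ]
 [ 0.5328 -0.2069  0.072 ]
 [ 0.4199 -0.1906  0.072 ]
 [ 0.4401 -0.0408  0.072 ]] [ 0.4864 -0.1234  0.072 ]
holder base side [array([ 0.4488, -0.0401,  0.    ]), array([ 0.4259, -0.1975,  0.    ]), array([ 0.542 , -0.2116,  0.    ])]
insert top corners side [array([ 0.472 , -0.0606,  0.078 ]), array([ 0.4427, -0.1967,  0.078 ]), array([ 0.5138, -0.2   ,  0.078 ])]
slot [array([ 0.4991, -0.0893,  0.078 ]), array([ 0.488 , -0.1764,  0.078 ])]
blade/ handle:  (array([0.5673, 0.1716, 0.125 ]), np.float64(0.0087433293472072)) (array([0.5572, 0.0556, 0.1259]), np.float64(5.434186518510076e-05))
rest base [array([0.4598, 0.1933, 0.    ]), array([0.4457, 0.0722, 0.    ])] [array([0.4688, 0.1977, 0.    ]), array([0.4548, 0.0734, 0.    ]), array([0.5693, 0.0595, 0.    ])]
blade bottom [array([0.513 , 0.1706, 0.02  ]), array([0.5057, 0.0849, 0.02  ])]
```

{"api": "apply_moves", "payload": {"targets": [{"travel": [0.012,-0.028,0.005],"delta_rot": [0,0,-0.12],"gripper": 90},{"travel": [0.012,-0.028,0.005],"delta_rot": [0,0,-0.12],"gripper": 90},{"travel": [0.012,-0.028,0.005],"delta_rot": [0,0,-0.12],"gripper": 90},{"travel": [0.012,-0.028,0.005],"delta_rot": [0,0,-0.12],"gripper": 90},{"travel": [0.012,-0.028,0.005],"delta_rot": [0,0,-0.12],"gripper": 90},{"travel": [0.012,-0.028,0.005],"delta_rot": [0,0,-0.12],"gripper": 90},{"travel": [0.012,-0.028,0.005],"delta_rot": [0,0,-0.12],"gripper": 90},{"travel": [0.012,-0.028,0.005],"delta_rot": [0,0,-0.12],"gripper": 90},{"travel": [0.012,-0.028,0.005],"delta_rot": [0,0,-0.12],"gripper": 90},{"travel": [0.012,-0.028,0.005],"delta_rot": [0,0,-0.12],"gripper": 90},{"travel": [0.012,-0.028,0.005],"delta_rot": [0,0,-0.12],"gripper": 90},{"travel": [0.012,-0.028,0.005],"delta_rot": [0,0,-0.12],"gripper": 90},{"travel": [0.012,-0.028,0.005],"delta_rot": [0,0,-0.12],"gripper": 90},{"travel": [0.012,-0.028,0.005],"delta_rot": [0,0,-0.12],"gripper": 90},{"travel": [0.012,-0.028,0.005],"delta_rot": [0,0,-0.12],"gripper": 90},{"travel": [0.012,-0.028,0.005],"delta_rot": [0,0,-0.12],"gripper": 90},{"travel": [0.012,-0.028,0.005],"delta_rot": [0,0,-0.12],"gripper": 90},{"travel": [0.012,-0.028,0.005],"delta_rot": [0,0,-0.12],"gripper": 90},{"travel": [0.012,-0.028,0.005],"delta_rot": [0,0,-0.12],"gripper": 90},{"travel": [0.012,-0.028,0.005],"delta_rot": [0,0,-0.12],"gripper": 90}]}}

```text
clock: 2.87
tool_pos: [0.4188, 0.0374, 0.5052]
eef_rot: [0.975, 0.221, 0.0, 0.0]
contact_force: [0.3, 1.0, -0.6]
width: 0.0552
```

{"api": "apply_moves", "payload": {"targets": [{"travel": [0.013,-0.026,0],"delta_rot": [0,0,-0.12],"gripper": 90},{"travel": [0.013,-0.026,0],"delta_rot": [0,0,-0.12],"gripper": 90},{"travel": [0.013,-0.026,0],"delta_rot": [0,0,-0.12],"gripper": 90},{"travel": [0.013,-0.026,0],"delta_rot": [0,0,-0.12],"gripper": 90},{"travel": [0.013,-0.026,0],"delta_rot": [0,0,-0.12],"gripper": 90},{"travel": [0.013,-0.026,0],"delta_rot": [0,0,-0.1],"gripper": 90},{"travel": [0,0,0],"delta_rot": [0,0,0],"gripper": 90}]}}

```text
clock: 3.45
tool_pos: [0.4982, -0.1209, 0.5047]
eef_rot: [0.992, -0.127, 0.001, 0.001]
contact_force: [-0.1, -0.6, -0.1]
width: 0.055
```

{"api": "apply_moves", "payload": {"targets": [{"travel": [0,0,-0.022],"delta_rot": [0,0,0],"gripper": 90},{"travel": [0,0,-0.022],"delta_rot": [0,0,0],"gripper": 90},{"travel": [0,0,-0.022],"delta_rot": [0,0,0],"gripper": 90},{"travel": [0,0,-0.022],"delta_rot": [0,0,0],"gripper": 90},{"travel": [0,0,0],"delta_rot": [0,0,0],"gripper": 90}]}}

```text
clock: 3.87
tool_pos: [0.4945, -0.1161, 0.4118]
eef_rot: [0.992, -0.123, -0.005, -0.001]
contact_force: [-0.7, 0.2, -1.0]
width: 0.0553
```

{"api": "apply_moves", "payload": {"targets": [{"travel": [-0.0033,-0.015,0],"delta_rot": [0,0,0.077],"gripper": 90},{"travel": [-0.0021,-0.0152,0],"delta_rot": [0,0,0.077],"gripper": 90},{"travel": [-0.0009,-0.0153,0],"delta_rot": [0,0,0.077],"gripper": 90},{"travel": [0.0002,-0.0154,0],"delta_rot": [0,0,0.077],"gripper": 90},{"travel": [0.0014,-0.0153,0],"delta_rot": [0,0,0.077],"gripper": 90},{"travel": [0.0026,-0.0151,0],"delta_rot": [0,0,0.077],"gripper": 90},{"travel": [0.0037,-0.0149,0],"delta_rot": [0,0,0.077],"gripper": 90},{"travel": [0.0049,-0.0146,0],"delta_rot": [0,0,0.077],"gripper": 90},{"travel": [0.006,-0.0141,0],"delta_rot": [0,0,0.077],"gripper": 90},{"travel": [0.007,-0.0136,0],"delta_rot": [0,0,0.077],"gripper": 90},{"travel": [0.0081,-0.0131,0],"delta_rot": [0,0,0.077],"gripper": 90},{"travel": [0.009,-0.0124,0],"delta_rot": [0,0,0.077],"gripper": 90},{"travel": [0.01,-0.0117,0],"delta_rot": [0,0,0.077],"gripper": 90},{"travel": [0.0108,-0.0109,0],"delta_rot": [0,0,0.077],"gripper": 90},{"travel": [0.0116,-0.01,0],"delta_rot": [0,0,0.077],"gripper": 90},{"travel": [0.0124,-0.0091,0],"delta_rot": [0,0,0.077],"gripper": 90},{"travel": [0.013,-0.0081,0],"delta_rot": [0,0,0.077],"gripper": 90},{"travel": [0.0136,-0.0071,0],"delta_rot": [0,0,0.077],"gripper": 90},{"travel": [0,0,0],"delta_rot": [0,0,0],"gripper": 90},{"travel": [0,0,0],"delta_rot": [0,0,0],"gripper": 90}]}}

```text
clock: 5.53
tool_pos: [0.605, -0.3479, 0.4176]
eef_rot: [0.843, 0.538, 0.0, 0.0]
contact_force: [-0.5, 0.8, -0.7]
width: 0.0554
```

{"api": "apply_moves", "payload": {"targets": [{"travel": [0,0,0.022],"delta_rot": [0,0,0],"gripper": 0},{"travel": [0,0,0.025],"delta_rot": [0,0,0],"gripper": 0},{"travel": [0,0,0.025],"delta_rot": [0,0,0],"gripper": 0},{"travel": [0,0.02,0.02],"delta_rot": [0,0,0],"gripper": 0},{"travel": [0,0.04,0],"delta_rot": [0,0,0],"gripper": 0},{"travel": [0,0.04,0],"delta_rot": [0,0,0],"gripper": 0},{"travel": [0,0.04,0],"delta_rot": [0,0,0],"gripper": 0},{"travel": [0,0.04,0],"delta_rot": [0,0,0],"gripper": 0},{"travel": [0,0.04,0],"delta_rot": [0,0,0],"gripper": 0},{"travel": [0,0.04,0],"delta_rot": [0,0,0],"gripper": 0},{"travel": [0,0.04,0],"delta_rot": [0,0,0],"gripper": 0},{"travel": [0,0.04,0],"delta_rot": [0,0,0],"gripper": 0},{"travel": [0,0.04,0],"delta_rot": [0,0,0],"gripper": 0},{"travel": [0,0.04,0],"delta_rot": [0,0,0],"gripper": 0},{"travel": [0,0.04,0],"delta_rot": [0,0,0],"gripper": 0},{"travel": [0,0.03,0],"delta_rot": [0,0,0],"gripper": 0},{"travel": [0,0,0],"delta_rot": [0,0,0],"gripper": 0}]}}

```text
clock: 6.95
tool_pos: [0.6029, 0.1476, 0.5095]
eef_rot: [0.841, 0.541, 0.001, -0.002]
contact_force: [-0.5, -1.3, -0.3]
width: 0.0853
```

```bash
cat > fit.py <<'E'
from h import *
from scipy.optimize import minimize
np.set_printoptions(precision=4,suppress=True)
import itertools
box=np.array(list(itertools.product([-.013,.013],[-.06,.06],[-.016,.016])))
imgs={'top':cv2.imread('pics/t0.png'),'side':cv2.imread('pics/s0.png')}
roi={'top':(220,190,280,225),'side':(240,170,290,215)}
K=8
M={}
for c,(x0,y0,x1,y1) in roi.items():
    im=cv2.resize(imgs[c][y0:y1,x0:x1],None,fx=K,fy=K,interpolation=cv2.INTER_CUBIC).astype(int)
    M[c]=((im[...,1]-im[...,2]>8)&(im[...,1]>im[...,0])).astype(np.uint8)
    print(c,M[c].sum()/K/K)
def frame(yaw,lean=np.pi/6):
    y=np.array([-np.sin(yaw),np.cos(yaw),0]);h=np.array([np.cos(yaw),np.sin(yaw),0])
    s=np.sin(lean)*h+np.cos(lean)*np.array([0,0,1]);n=np.cross(y,s);return n,y,s
def cost(p,lean=np.pi/6):
    n,y,s=frame(p[3],lean);tot=0
    V=p[:3]+box@np.array([n,y,s])
    for c,(x0,y0,x1,y1) in roi.items():
        q=np.array([(proj(v,c)+.5-[x0,y0])*K-.5 for v in V]).astype(np.float32)
        m=np.zeros_like(M[c]);cv2.fillConvexPoly(m,np.round(cv2.convexHull(q)*16).astype(np.int32),1,shift=4)
        tot+=1-(m&M[c]).sum()/(m|M[c]).sum()
    return tot
best=min((minimize(cost,[.545,.113,.11+dz,-.11],method='Nelder-Mead',options=dict(initial_simplex=np.array([.545,.113,.11+dz,-.11])+np.vstack([np.zeros(4),np.diag([.01,.01,.01,.05])]),xatol=1e-4,fatol=1e-4)) for dz in(-.01,0,.01)),key=lambda r:r.fun)
p=best.x;n,y,s=frame(p[3]);print(p,best.fun,'origin',p[:3]-.096*s,'s',s,'TCP',p[:3]+.155*s)
E
python3 - <<'E'
import fit
from h import *
a=snap('top','t1');b=snap('side','s1')
A=cv2.resize(a[150:260,270:420],None,fx=5.3,fy=5.3,interpolation=cv2.INTER_CUBIC)
B=cv2.resize(b[195:300,250:390],None,fx=5.6,fy=5.6,interpolation=cv2.INTER_CUBIC)
cv2.imwrite('pics/t1c.png',A[...,::-1]);cv2.imwrite('pics/s1c.png',B[...,::-1])
print(state()['tool_pos'],state()['q'])
E
```

```text
top 310.265625
side 240.5625Traceback (most recent call last):
  File "<stdin>", line 1, in <module>
  File "fit.py", line 25, in <module>
    best=min((minimize(cost,[.545,.113,.11+dz,-.11],method='Nelder-Mead',options=dict(initial_simplex=np.array([.545,.113,.11+dz,-.11])+np.vstack([np.zeros(4),np.diag([.01,.01,.01,.05])]),xatol=1e-4,fatol=1e-4)) for dz in(-.01,0,.01)),key=lambda r:r.fun)
  File "fit.py", line 25, in <genexpr>
    best=min((minimize(cost,[.545,.113,.11+dz,-.11],method='Nelder-Mead',options=dict(initial_simplex=np.array([.545,.113,.11+dz,-.11])+np.vstack([np.zeros(4),np.diag([.01,.01,.01,.05])]),xatol=1e-4,fatol=1e-4)) for dz in(-.01,0,.01)),key=lambda r:r.fun)
              ~~~~~~~~^^^^^^^^^^^^^^^^^^^^^^^^^^^^^^^^^^^^^^^^^^^^^^^^^^^^^^^^^^^^^^^^^^^^^^^^^^^^^^^^^^^^^^^^^^^^^^^^^^^^^^^^^^^^^^^^^^^^^^^^^^^^^^^^^^^^^^^^^^^^^^^^^^^^^^^^^^^^^^^^^^^^^^^^^^^^^^^^^^^^^^^^^^^^^
    res = _minimize_neldermead(fun, x0, args, callback, bounds=bounds,
                               **options)
    fsim[j] = func(sim[j])
              ~~~~^^^^^^^^
    fx = function(np.copy(x), *(wrapper_args + args))
  File "fit.py", line 21, in cost
    q=np.array([(proj(v,c)+.5-[x0,y0])*K-.5 for v in V]).astype(np.float32)
                 ~~~~^^^^^
  File "h.py", line 10, in proj
    m=camera_model(cam);p=(np.array(m['extrinsics'])@np.r_[P,1])[:3]
ValueError: time passes only in moves, steps and waits
```

```bash
sed -i 's/^from bench import \*/from bench import *\nimport bench, functools\ncamera_model=functools.lru_cache(None)(bench.camera_model)/' h.py
python3 - <<'E'
import fit
from h import *
a=snap('top','t1');b=snap('side','s1')
A=cv2.resize(a[150:260,270:420],None,fx=5.3,fy=5.3,interpolation=cv2.INTER_CUBIC)
B=cv2.resize(b[195:300,250:390],None,fx=5.6,fy=5.6,interpolation=cv2.INTER_CUBIC)
cv2.imwrite('pics/t1c.png',A[...,::-1]);cv2.imwrite('pics/s1c.png',B[...,::-1])
print(state()['tool_pos'],state()['q'])
E
```

```text
top 310.265625
side 240.5625
[ 0.5522  0.1189  0.1095 -0.1741] 0.5702367839211159 origin [0.505  0.1272 0.0263] s [ 0.4924 -0.0866  0.866 ] TCP [0.6286 0.1055 0.2437]
[0.6035 0.1435 0.5093] [ 0.1633  0.225   1.5271 -0.0004  1.3893  0.5943]
```

View pics/t1c.png

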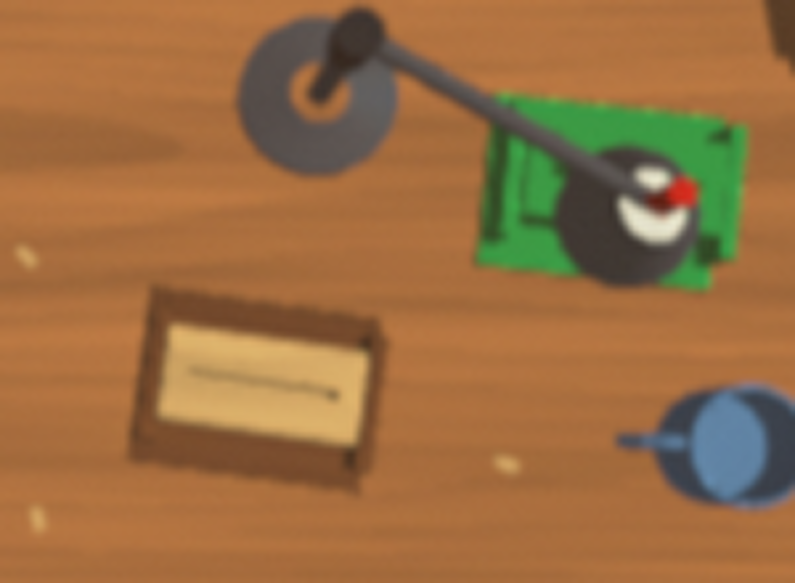

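View pics/s1c.png

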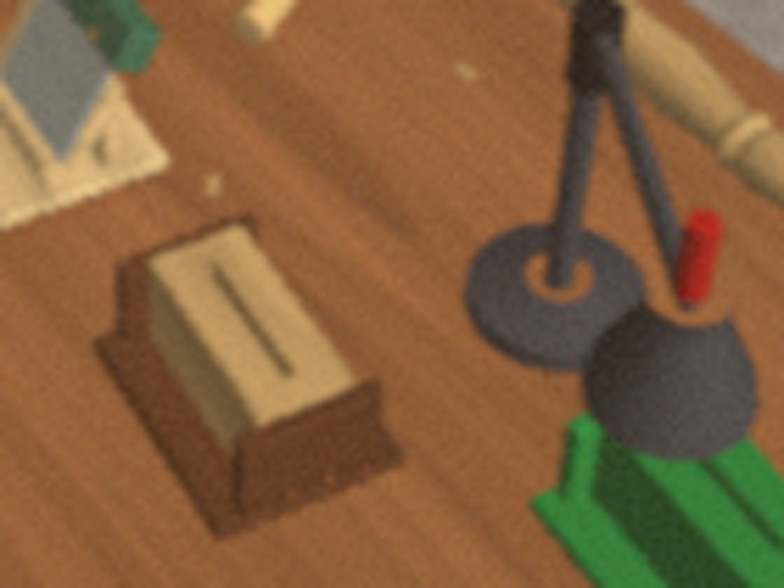

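The top view shows the lamp swung over the green look-alike. The slot is now fully visible, running from about (305.5,220.2) to (334.2,224.5). In the side view it runs from about (288.4,242.3) to (301.8,262.3). The scraper fit is loose, so I'll refine it.

```bash
python3 - <<'E'
from h import *
np.set_printoptions(precision=4,suppress=True)
t=[atz(270+x/5.3-.5+.1,150+y/5.3-.4,.078,'top') for x,y in[(188,372),(340,395)]]
s=[atz(250+x/5.6-.4,195+y/5.6-.4,.078,'side') for x,y in[(215,265),(290,377)]]
print('slot',t,s,np.mean(t,0),np.mean(s,0))
ins=[atz(270+x/5.3-.4,150+y/5.3-.4,.078,'top') for x,y in[(167,322),(371,350),(356,446),(157,418)]];print('insert',np.array(ins),np.mean(ins,0))
print('knob',atz(270+684/5.3,150+190/5.3,.28,'top'))
E
sed -i "s/M\[c\]=.*/b,g,r=im[...,0],im[...,1],im[...,2]; m=((g-r>6)\&(g-b>4)).astype(np.uint8); m=cv2.morphologyEx(m,cv2.MORPH_OPEN,np.ones((13,13))); l=cv2.connectedComponentsWithStats(m)[1:3]; k=1+np.argmax(l[1][1:,4]); M[c]=cv2.morphologyEx((l[0]==k).astype(np.uint8),cv2.MORPH_CLOSE,np.ones((15,15)))/" fit.py
cat >> fit.py <<'E'
tiles=[]
for c,(x0,y0,x1,y1) in roi.items():
    im=cv2.resize(imgs[c][y0:y1,x0:x1],None,fx=K,fy=K,interpolation=cv2.INTER_CUBIC)
    cs=cv2.findContours(M[c],0,2)[0];cv2.drawContours(im,cs,-1,(0,255,255),1)
    V=p[:3]+box@np.array([n,y,s]);q=np.array([(proj(v,c)+.5-[x0,y0])*K-.5 for v in V])
    for i,j in itertools.combinations(range(8),2):
        if bin(i^j).count('1')==1: cv2.line(im,tuple(q[i].astype(int)),tuple(q[j].astype(int)),(0,0,255),1)
    tiles.append(cv2.copyMakeBorder(im,0,400-im.shape[0],0,0,0))
cv2.imwrite('pics/fit.png',cv2.resize(np.hstack(tiles),None,fx=.9,fy=.9))
E
python3 fit.py
```

```text
slot [array([ 0.4983, -0.0767,  0.078 ]), array([ 0.4841, -0.1754,  0.078 ])] [array([ 0.5001, -0.0844,  0.078 ]), array([ 0.485 , -0.1759,  0.078 ])] [ 0.4912 -0.126   0.078 ] [ 0.4925 -0.1301  0.078 ]
insert [[ 0.5308 -0.0628  0.078 ]
 [ 0.5135 -0.1955  0.078 ]
 [ 0.4511 -0.1858  0.078 ]
 [ 0.4683 -0.0567  0.078 ]] [ 0.4909 -0.1252  0.078 ]
knob [ 0.5932 -0.3437  0.28  ]
top 318.953125
side 247.890625
[ 0.5521  0.1189  0.1064 -0.132 ] 0.531107814475328 origin [0.5045 0.1252 0.0232] s [ 0.4956 -0.0658  0.866 ] TCP [0.629  0.1087 0.2406]
```

View pics/fit.png

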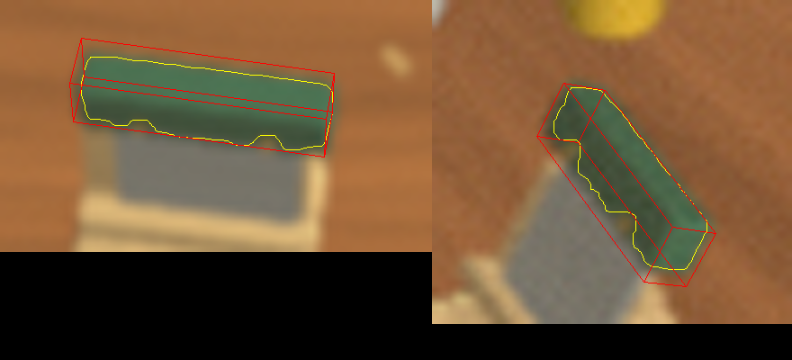

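The overlay shows the plain box too big for the visible handle, which has broken edges, and the two views disagree. I'll refit with a chamfered section and check it against the blade's bottom corners.

```bash
cat > fit2.py <<'E'
import re
src=open('fit.py').read().split('best=min')[0]
exec(src)
def boxc(c): return np.array([(x,yy,z) for yy in(-.06,.06) for x,z in [(sx*(.013-c),sz*.016) for sx in(-1,1) for sz in(-1,1)]+[(sx*.013,sz*(.016-c)) for sx in(-1,1) for sz in(-1,1)]])
for c in (.0,.003,.006,.009):
    box=boxc(c);rs=[]
    for z0 in (.108,.114,.12,.126):
        x0=np.array([.548,.115,z0,-.12])
        rs.append(minimize(cost,x0,method='Nelder-Mead',options=dict(initial_simplex=x0+np.vstack([np.zeros(4),np.diag([.008,.008,.006,.05])]),xatol=1e-4,fatol=1e-4)))
    r=min(rs,key=lambda r:r.fun);n,y,s=frame(r.x[3]);o=r.x[:3]-.096*s
    print(c,r.x,round(r.fun,3),'origin',o,[((proj(o+k*.045*y,'side')-[230,165])*4.4).round() for k in(1,-1)],[((proj(o+k*.045*y,'top')-[220,140])*5.3).round() for k in(1,-1)])
E
python3 fit2.py
python3 - <<'E'
import sys; sys.path.insert(0,'.')
from h import *
np.set_printoptions(precision=4,suppress=True)
for cam in('top','side'):
  snap(cam)
  for n in('scraper_handle','scraper'):
    for _ in range(2):
      r=spot_in(n,cam)
      if r: print(cam,n,round(r[0]['score'],2),toworld(r[0]['position'],cam))
E
```

```text
top 318.953125
side 247.890625
0.0 [ 0.5522  0.1184  0.1083 -0.1574] 0.531 origin [0.5048 0.1259 0.0251] [array([ 87., 191.]), array([131., 260.])] [array([ 82., 403.]), array([213., 425.])]
0.003 [ 0.5504  0.1184  0.1132 -0.1337] 0.42 origin [0.5028 0.1248 0.0301] [array([ 84., 189.]), array([130., 257.])] [array([ 82., 407.]), array([214., 426.])]
0.006 [ 0.5484  0.1138  0.1193 -0.127 ] 0.289 origin [0.5007 0.1199 0.0361] [array([ 84., 188.]), array([132., 256.])] [array([ 88., 410.]), array([221., 428.])]
0.009 [ 0.5496  0.1139  0.1191 -0.1186] 0.27 origin [0.5019 0.1196 0.0359] [array([ 85., 188.]), array([134., 256.])] [array([ 89., 409.]), array([222., 426.])]
top scraper_handle 0.82 [0.5359 0.1002 0.1206]
top scraper_handle 0.82 [0.5359 0.1002 0.1206]
top scraper 0.85 [0.5342 0.0975 0.1217]
top scraper 0.85 [0.5342 0.0975 0.1217]
side scraper_handle 0.94 [0.5279 0.1145 0.0935]
side scraper_handle 0.94 [0.5279 0.1145 0.0935]
side scraper 0.66 [0.5315 0.107  0.0935]
side scraper 0.66 [0.5315 0.107  0.0935]
```

{"api": "apply_moves", "payload": {"targets": [{"travel": [0.009,-0.0055,-0.021],"delta_rot": [0,0,0.103],"gripper": 0},{"travel": [0.009,-0.0055,-0.021],"delta_rot": [0,0,0.103],"gripper": 0},{"travel": [0.009,-0.0055,-0.021],"delta_rot": [0,0,0.103],"gripper": 0},{"travel": [0.009,-0.0055,-0.021],"delta_rot": [0.0125,0.104,0],"gripper": 0},{"travel": [0.009,-0.0055,-0.021],"delta_rot": [0.0125,0.104,0],"gripper": 0},{"travel": [0.009,-0.0055,-0.021],"delta_rot": [0.0125,0.104,0],"gripper": 0},{"travel": [0.009,-0.0055,-0.021],"delta_rot": [0.0125,0.104,0],"gripper": 0},{"travel": [0.009,-0.0055,-0.021],"delta_rot": [0.0125,0.104,0],"gripper": 0},{"travel": [0,0,0],"delta_rot": [0,0,0],"gripper": 0},{"travel": [0,0,0],"delta_rot": [0,0,0],"gripper": 0},{"travel": [0,0,0],"delta_rot": [0,0,0],"gripper": 0}]}}

```text
clock: 8.47
tool_pos: [0.6767, 0.0982, 0.3417]
eef_rot: [0.724, 0.64, -0.171, -0.193]
contact_force: [-0.5, -0.2, 1.1]
width: 0.0849
```

```bash
cat >> h.py <<'E'
from scipy.spatial.transform import Rotation as R
def need(Pt,yaw,lean):
    "travel and world rotvec from the present tool pose to TCP Pt, jaw axis along yaw, leaning"
    st=state();y=np.array([-np.sin(yaw),np.cos(yaw),0]);h=np.array([np.cos(yaw),np.sin(yaw),0])
    s=np.sin(lean)*h+np.cos(lean)*np.array([0,0,1]);n=np.cross(y,s)
    G=np.c_[-np.cross(n,s),n,-s]; C=R.from_quat(st['eef_rot'])
    if np.linalg.det(G)<0: G[:,0]*=-1
    print('travel',np.array(Pt)-st['tool_pos'],'rot',(R.from_matrix(G)*C.inv()).as_rotvec(),'pos',st['tool_pos'],'F',st['contact_force'],'w',st['width'],'t',st['clock'])
    return s
np.set_printoptions(precision=4,suppress=True)
E
python3 -c "
from h import *
need([.626,.105,.253],-.12,np.pi/6);print(state()['q'])"
```

```text
travel [-0.0507  0.0068 -0.0887] rot [0.002  0.0022 0.0036] pos [0.6767 0.0982 0.3417] F [-0.456  -0.1846  1.0902] w 0.08494364130179845 t 8.4667
[0.0614 0.6237 1.3478 0.0908 1.6836 0.172 ]
```

{"api": "apply_moves", "payload": {"targets": [{"travel": [-0.01,0.0014,-0.0178],"delta_rot": [0,0,0],"gripper": 0},{"travel": [-0.01,0.0014,-0.0178],"delta_rot": [0,0,0],"gripper": 0},{"travel": [-0.01,0.0014,-0.0178],"delta_rot": [0,0,0],"gripper": 0},{"travel": [-0.0104,0.0013,-0.0178],"delta_rot": [0,0,0],"gripper": 0},{"travel": [-0.0104,0.0013,-0.0175],"delta_rot": [0,0,0],"gripper": 0},{"travel": [0,0,0],"delta_rot": [0,0,0],"gripper": 0},{"travel": [0,0,0],"delta_rot": [0,0,0],"gripper": 0}]}}

```text
clock: 9.05
tool_pos: [0.6256, 0.1055, 0.2546]
eef_rot: [0.724, 0.64, -0.171, -0.192]
contact_force: [-0.8, 0.2, 0.3]
width: 0.0856
```

Run:
```python
from h import *
need([.626,.105,.253],-.12,np.pi/6)
a=snap('top','t2');b=snap('side','s2')
A=cv2.resize(a[170:240,210:285],None,fx=5.2,fy=5.2,interpolation=cv2.INTER_CUBIC)
B=cv2.resize(b[140:230,225:315],None,fx=4.2,fy=4.2,interpolation=cv2.INTER_CUBIC)
H=max(A.shape[0],B.shape[0]);pad=lambda i:cv2.copyMakeBorder(i,0,H-i.shape[0],0,8,0)
cv2.imwrite('pics/g.png',np.hstack([pad(A),pad(B)])[...,::-1])
```

```text
travel [ 0.0004 -0.0005 -0.0016] rot [0.002  0.003  0.0024] pos [0.6256 0.1055 0.2546] F [-0.7629  0.1548  0.3389] w 0.08556249042087449 t 9.05
```

View pics/g.png

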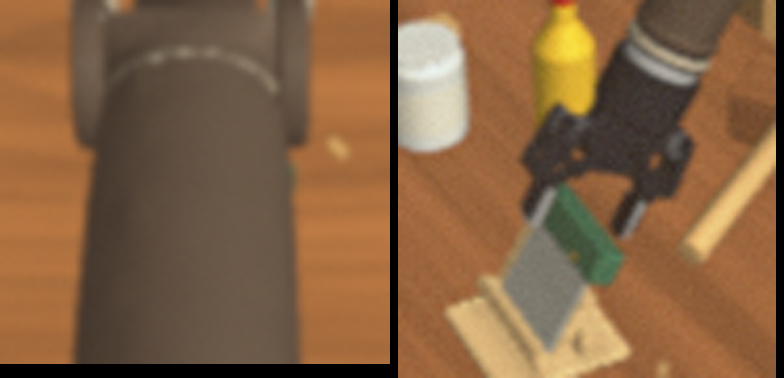

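The side picture shows the open fingers straddling the green handle, near finger at about (540,205) and far finger at about (630,225), clear of the rest. I'm closing the gripper.

{"api": "apply_moves", "payload": {"targets": [{"travel": [0,0,-0.001],"delta_rot": [0,0,0],"gripper": 140},{"travel": [0,0,0],"delta_rot": [0,0,0],"gripper": 140},{"travel": [0,0,0],"delta_rot": [0,0,0],"gripper": 150},{"travel": [0,0,0],"delta_rot": [0,0,0],"gripper": 160},{"travel": [0,0,0],"delta_rot": [0,0,0],"gripper": 170},{"travel": [0,0,0],"delta_rot": [0,0,0],"gripper": 180},{"travel": [0,0,0],"delta_rot": [0,0,0],"gripper": 190},{"travel": [0,0,0],"delta_rot": [0,0,0],"gripper": 200},{"travel": [0,0,0],"delta_rot": [0,0,0],"gripper": 220},{"travel": [0,0,0],"delta_rot": [0,0,0],"gripper": 220},{"travel": [0,0,0],"delta_rot": [0,0,0],"gripper": 220}], "grip_force": 45}}

```text
clock: 10.07
tool_pos: [0.6262, 0.1048, 0.2511]
eef_rot: [0.724, 0.639, -0.172, -0.193]
contact_force: [2.8, -0.4, 0.4]
width: 0.0253
```

{"api": "apply_moves", "payload": {"targets": [{"travel": [0.005,-0.0006,0.0087],"delta_rot": [0,0,0],"gripper": 220},{"travel": [0.005,-0.0006,0.0087],"delta_rot": [0,0,0],"gripper": 220},{"travel": [0.01,-0.0012,0.0173],"delta_rot": [0,0,0],"gripper": 220},{"travel": [0.01,-0.0012,0.0173],"delta_rot": [0,0,0],"gripper": 220},{"travel": [0.01,-0.0012,0.0173],"delta_rot": [0,0,0],"gripper": 220},{"travel": [0.01,-0.0012,0.0173],"delta_rot": [0,0,0],"gripper": 220},{"travel": [0,0,0.02],"delta_rot": [0,0,0],"gripper": 220},{"travel": [0,0,0.02],"delta_rot": [0,0,0],"gripper": 220},{"travel": [0,0,0.02],"delta_rot": [0,0,0],"gripper": 220},{"travel": [-0.01,-0.01,0],"delta_rot": [-0.0075,-0.062,0],"gripper": 220},{"travel": [-0.015,-0.02,0],"delta_rot": [-0.0075,-0.062,0],"gripper": 220},{"travel": [-0.02,-0.025,0],"delta_rot": [-0.0075,-0.062,0],"gripper": 220},{"travel": [-0.025,-0.03,0],"delta_rot": [-0.0075,-0.062,0],"gripper": 220},{"travel": [-0.025,-0.03,0],"delta_rot": [-0.0075,-0.062,0],"gripper": 220},{"travel": [-0.025,-0.03,0],"delta_rot": [-0.0075,-0.062,0],"gripper": 220},{"travel": [-0.025,-0.03,0],"delta_rot": [-0.0075,-0.062,0],"gripper": 220},{"travel": [-0.02,-0.025,0],"delta_rot": [-0.0075,-0.062,0],"gripper": 220},{"travel": [-0.01,-0.015,0],"delta_rot": [0,0,0],"gripper": 220},{"travel": [0,0,0],"delta_rot": [0,0,0],"gripper": 220},{"travel": [0,0,0],"delta_rot": [0,0,0],"gripper": 220}]}}

```text
clock: 11.73
tool_pos: [0.5001, -0.1168, 0.3982]
eef_rot: [0.75, 0.661, -0.008, -0.009]
contact_force: [-0.1, 0.9, -2.5]
width: 0.0252
```

Run:
```python
from h import *
need([.492,-.128,.36],-.134,0)
b=snap('side','s3')
B=cv2.resize(b[170:300,240:360],None,fx=4.6,fy=4.6,interpolation=cv2.INTER_CUBIC)
cv2.imwrite('pics/u.png',B[...,::-1])
```

```text
travel [-0.0081 -0.0112 -0.0382] rot [-0.0036 -0.0244 -0.0072] pos [ 0.5001 -0.1168  0.3982] F [-0.0734  0.8568 -2.463 ] w 0.025221503424960046 t 11.7333
```

View pics/u.png

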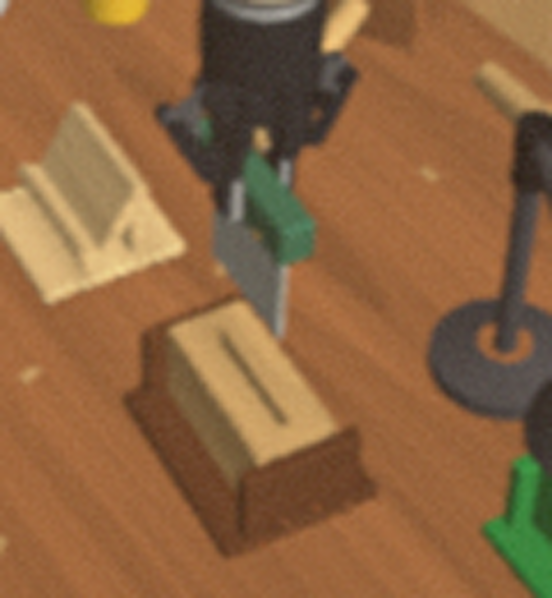

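The scraper is held near its middle, blade down. The blade's bottom right corner is at about (300.5,242.4) and its bottom left at about (286.5,224) in full-picture pixels. I'll compare that with the pose the grasp predicts.

Run:
```python
from h import *
st=state();C=R.from_quat(st['eef_rot']).as_matrix()
z=C[:,2];b0=st['tool_pos']+.251*z; yv=C[:,0]*np.sign(C[1,0]);print('blade y axis',yv,'bottom mid',b0,'axis tilt',z)
for k in(1,-1):
    P=b0+k*.045*yv;print(k,P,(proj(P,'side')+.5-[240,170])*4.6)
for px in [(300.5,242.4),(286.5,224)]: print('obs at z',atz(*px,b0[2],'side'))
for k in(1,-1):
    P=b0-z*.08+k*.06*yv;print('handle bottom end',k,(proj(P-z*.016+.5*0,'side')+.5-[240,170])*4.6)
```

```text
blade y axis [0.1251 0.9921 0.0005] bottom mid [ 0.4948 -0.1154  0.1472] axis tilt [-0.024   0.0035 -0.9997]
1 [ 0.5004 -0.0707  0.1472] [212.9578 251.0314]
-1 [ 0.4892 -0.16    0.1472] [278.6068 337.4063]
obs at z [ 0.4913 -0.1593  0.1472]
obs at z [ 0.5024 -0.0717  0.1472]
handle bottom end 1 [206.4995 130.9477]
handle bottom end -1 [298.7884 245.3779]
```

{"api": "apply_moves", "payload": {"targets": [{"travel": [-0.003,-0.004,-0.01],"delta_rot": [-0.0012,-0.0081,-0.0024],"gripper": 220},{"travel": [-0.003,-0.004,-0.012],"delta_rot": [-0.0012,-0.0081,-0.0024],"gripper": 220},{"travel": [-0.0031,-0.0042,-0.015],"delta_rot": [-0.0012,-0.0081,-0.0024],"gripper": 220},{"travel": [0,0,-0.015],"delta_rot": [0,0,0],"gripper": 220},{"travel": [0,0,-0.01],"delta_rot": [0,0,0],"gripper": 220},{"travel": [0,0,0],"delta_rot": [0,0,0],"gripper": 220},{"travel": [0,0,0],"delta_rot": [0,0,0],"gripper": 220},{"travel": [0,0,0],"delta_rot": [0,0,0],"gripper": 220}]}}

```text
clock: 12.45
tool_pos: [0.4926, -0.1281, 0.3363]
eef_rot: [0.752, 0.66, 0.0, 0.001]
contact_force: [-0.4, -0.3, -2.4]
width: 0.025
```

Run:
```python
from h import *
need([.491,-.129,.330],-.134,0)
b=snap('side','s4')
B=cv2.resize(b[195:290,250:345],None,fx=6,fy=6,interpolation=cv2.INTER_CUBIC)
cv2.imwrite('pics/v.png',B[...,::-1])
```

```text
travel [-0.0016 -0.0009 -0.0063] rot [ 0.0012  0.0014 -0.0036] pos [ 0.4926 -0.1281  0.3363] F [-0.3779 -0.3119 -2.4359] w 0.024969910120949474 t 12.45
```

View pics/v.png

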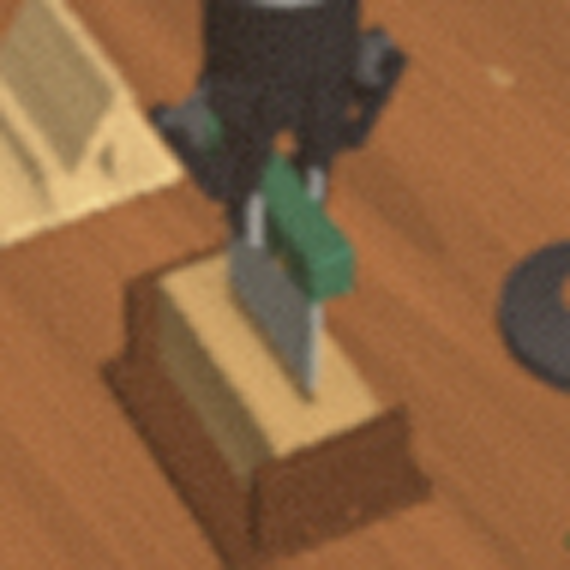

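The blade hovers about 7 mm over the insert with its near corner at about (300.9,260.4), right above the slot's near end. Next I feel downward.

{"api": "apply_moves", "payload": {"targets": [{"travel": [-0.001,-0.0005,-0.001],"delta_rot": [0,0,-0.003],"gripper": 220},{"travel": [0,0,-0.0015],"delta_rot": [0,0,0],"gripper": 220},{"travel": [0,0,-0.0015],"delta_rot": [0,0,0],"gripper": 220},{"travel": [0,0,-0.0015],"delta_rot": [0,0,0],"gripper": 220},{"travel": [0,0,-0.0015],"delta_rot": [0,0,0],"gripper": 220},{"travel": [0,0,-0.001],"delta_rot": [0,0,0],"gripper": 220},{"travel": [0,0,-0.001],"delta_rot": [0,0,0],"gripper": 220},{"travel": [0,0,-0.001],"delta_rot": [0,0,0],"gripper": 220}]}}

```text
clock: 13.17
tool_pos: [0.4917, -0.1292, 0.331]
eef_rot: [0.753, 0.658, -0.0, 0.001]
contact_force: [-9.6, 4.3, 29.9]
width: 0.0257
```

{"api": "apply_moves", "payload": {"targets": [{"travel": [0,0,-0.001],"delta_rot": [0,0,0],"gripper": 220},{"travel": [0,0,-0.001],"delta_rot": [0,0,0],"gripper": 220}]}}

```text
clock: 13.33
tool_pos: [0.4922, -0.1294, 0.3308]
eef_rot: [0.753, 0.658, 0.0, 0.001]
contact_force: [-12.5, 5.0, 37.9]
width: 0.0251
```

{"api": "apply_moves", "payload": {"targets": [{"travel": [0,0,0],"delta_rot": [0,0,0],"gripper": 220},{"travel": [0,0,0.0025],"delta_rot": [0,0,0],"gripper": 220},{"travel": [0,0,0.002],"delta_rot": [0,0,0],"gripper": 220},{"travel": [0,0,0],"delta_rot": [0,0,0],"gripper": 220}]}}

```text
clock: 13.67
tool_pos: [0.4914, -0.1292, 0.3311]
eef_rot: [0.753, 0.658, 0.0, 0.002]
contact_force: [-2.9, 1.2, 13.0]
width: 0.0257
```

{"api": "apply_moves", "payload": {"targets": [{"travel": [-0.0005,0,0],"delta_rot": [0,0,0],"gripper": 220},{"travel": [-0.0005,0,0],"delta_rot": [0,0,0],"gripper": 220},{"travel": [-0.0005,0,0],"delta_rot": [0,0,0],"gripper": 220}]}}

```text
clock: 13.92
tool_pos: [0.4906, -0.1292, 0.3311]
eef_rot: [0.753, 0.658, 0.001, 0.002]
contact_force: [-1.2, 2.0, 9.6]
width: 0.0252
```

{"api": "apply_moves", "payload": {"targets": [{"travel": [-0.0005,0,0],"delta_rot": [0,0,0],"gripper": 220},{"travel": [-0.0005,0,0],"delta_rot": [0,0,0],"gripper": 220},{"travel": [-0.0005,0,0],"delta_rot": [0,0,0],"gripper": 220}]}}

```text
clock: 14.17
tool_pos: [0.4898, -0.1292, 0.3312]
eef_rot: [0.753, 0.658, 0.002, 0.003]
contact_force: [0.9, 1.1, 7.8]
width: 0.0251
```

{"api": "apply_moves", "payload": {"targets": [{"travel": [-0.0005,0,-0.0003],"delta_rot": [0,0,0],"gripper": 220},{"travel": [-0.0005,0,-0.0003],"delta_rot": [0,0,0],"gripper": 220},{"travel": [-0.0005,0,0],"delta_rot": [0,0,0],"gripper": 220},{"travel": [-0.0005,0,0],"delta_rot": [0,0,0],"gripper": 220}]}}

```text
clock: 14.5
tool_pos: [0.4887, -0.1292, 0.3311]
eef_rot: [0.753, 0.658, 0.004, 0.005]
contact_force: [3.3, 2.9, 7.6]
width: 0.0252
```

{"api": "apply_moves", "payload": {"targets": [{"travel": [-0.0005,0,-0.0003],"delta_rot": [0,0,0],"gripper": 220},{"travel": [-0.0005,0,-0.0003],"delta_rot": [0,0,0],"gripper": 220},{"travel": [-0.0005,0,0],"delta_rot": [0,0,0],"gripper": 220},{"travel": [-0.0005,0,0],"delta_rot": [0,0,0],"gripper": 220}]}}

```text
clock: 14.83
tool_pos: [0.4874, -0.1293, 0.3309]
eef_rot: [0.753, 0.658, 0.005, 0.006]
contact_force: [0.5, -0.3, -0.0]
width: 0.0249
```

{"api": "apply_moves", "payload": {"targets": [{"travel": [0,0,0],"delta_rot": [0,0,0],"gripper": 220},{"travel": [0,0,0],"delta_rot": [0,0,0],"gripper": 220}]}}

```text
clock: 15.0
tool_pos: [0.4859, -0.1294, 0.3286]
eef_rot: [0.753, 0.658, 0.003, 0.005]
contact_force: [6.7, 0.2, 0.6]
width: 0.0256
```

It dropped 2.5 mm, so the blade has caught the slot. The +x force says it is leaning on the -x wall, so I'll check the tilt, ease off and go down.

{"api": "apply_moves", "payload": {"targets": [{"travel": [0.0003,0,-0.001],"delta_rot": [0,0,0],"gripper": 220},{"travel": [0.0003,0,-0.001],"delta_rot": [0,0,0],"gripper": 220},{"travel": [0,0,-0.001],"delta_rot": [0,0,0],"gripper": 220}]}}

```text
clock: 15.25
tool_pos: [0.4863, -0.1296, 0.3251]
eef_rot: [0.753, 0.658, 0.002, 0.004]
contact_force: [5.9, -1.1, 0.2]
width: 0.0254
```

```bash
python3 -c "
from h import *
need([.487,-.129,.271],-.134,0);print(state()['torque'])"
```

```text
travel [ 0.0007  0.0006 -0.0541] rot [0.0035 0.0085 0.001 ] pos [ 0.4863 -0.1296  0.3251] F [ 5.8924 -1.0897  0.1694] w 0.025396873014737587 t 15.25
[-0.144  -1.347  -0.0547]
```

{"api": "apply_moves", "payload": {"targets": [{"travel": [0.0004,0,-0.001],"delta_rot": [0,0,0],"gripper": 220},{"travel": [0.0004,0,-0.0015],"delta_rot": [0,0,0],"gripper": 220},{"travel": [0,0,-0.002],"delta_rot": [0,0,0],"gripper": 220},{"travel": [0,0,-0.002],"delta_rot": [0,0,0],"gripper": 220}]}}

```text
clock: 15.58
tool_pos: [0.4868, -0.1295, 0.3183]
eef_rot: [0.753, 0.658, 0.002, 0.004]
contact_force: [5.4, -0.8, 1.2]
width: 0.0256
```

{"api": "apply_moves", "payload": {"targets": [{"travel": [0,0,-0.002],"delta_rot": [0,0,0],"gripper": 220},{"travel": [0,0,-0.002],"delta_rot": [0,0,0],"gripper": 220},{"travel": [0,0,-0.002],"delta_rot": [0,0,0],"gripper": 220}]}}

```text
clock: 15.83
tool_pos: [0.4868, -0.1295, 0.3123]
eef_rot: [0.753, 0.658, 0.002, 0.004]
contact_force: [6.0, -0.5, 0.9]
width: 0.0252
```

{"api": "apply_moves", "payload": {"targets": [{"travel": [0.0003,0,-0.0025],"delta_rot": [0,0,0],"gripper": 220},{"travel": [0.0003,0,-0.0025],"delta_rot": [0,0,0],"gripper": 220},{"travel": [0,0,-0.0025],"delta_rot": [0,0,0],"gripper": 220},{"travel": [0,0,-0.0025],"delta_rot": [0,0,0],"gripper": 220},{"travel": [0,0,-0.0025],"delta_rot": [0,0,0],"gripper": 220}]}}

```text
clock: 16.25
tool_pos: [0.4872, -0.1295, 0.2996]
eef_rot: [0.753, 0.658, 0.001, 0.003]
contact_force: [4.5, -0.6, 0.1]
width: 0.0257
```

{"api": "apply_moves", "payload": {"targets": [{"travel": [0,0,-0.0025],"delta_rot": [0,0,0],"gripper": 220},{"travel": [0,0,-0.0025],"delta_rot": [0,0,0],"gripper": 220},{"travel": [0,0,-0.0025],"delta_rot": [0,0,0],"gripper": 220},{"travel": [0,0,-0.0025],"delta_rot": [0,0,0],"gripper": 220}]}}

```text
clock: 16.58
tool_pos: [0.4873, -0.1295, 0.2896]
eef_rot: [0.753, 0.658, 0.001, 0.003]
contact_force: [5.0, -1.0, 0.1]
width: 0.026
```

{"api": "apply_moves", "payload": {"targets": [{"travel": [0.0003,0,-0.0025],"delta_rot": [0,0,0],"gripper": 220},{"travel": [0,0,-0.0025],"delta_rot": [0,0,0],"gripper": 220},{"travel": [0,0,-0.0025],"delta_rot": [0,0,0],"gripper": 220},{"travel": [0,0,-0.0025],"delta_rot": [0,0,0],"gripper": 220},{"travel": [0,0,-0.0025],"delta_rot": [0,0,0],"gripper": 220}]}}

```text
clock: 17.0
tool_pos: [0.4875, -0.1294, 0.277]
eef_rot: [0.753, 0.658, 0.001, 0.003]
contact_force: [4.6, -1.0, 1.6]
width: 0.0255
```

{"api": "apply_moves", "payload": {"targets": [{"travel": [0,0,-0.0015],"delta_rot": [0,0,0],"gripper": 220},{"travel": [0,0,-0.0015],"delta_rot": [0,0,0],"gripper": 220},{"travel": [0,0,-0.001],"delta_rot": [0,0,0],"gripper": 220},{"travel": [0,0,-0.001],"delta_rot": [0,0,0],"gripper": 220}]}}

```text
clock: 17.33
tool_pos: [0.4875, -0.1295, 0.2721]
eef_rot: [0.753, 0.658, 0.001, 0.003]
contact_force: [5.4, 0.2, 0.4]
width: 0.0254
```

{"api": "apply_moves", "payload": {"targets": [{"travel": [0,0,-0.001],"delta_rot": [0,0,0],"gripper": 220},{"travel": [0,0,-0.001],"delta_rot": [0,0,0],"gripper": 220},{"travel": [0,0,-0.001],"delta_rot": [0,0,0],"gripper": 220}]}}

```text
clock: 17.58
tool_pos: [0.4879, -0.1296, 0.2712]
eef_rot: [0.753, 0.658, 0.001, 0.002]
contact_force: [-1.2, 1.1, 21.0]
width: 0.0255
```

Firm floor contact at 21 N, 60 mm below where it first touched, so the blade is home. I'm easing off, releasing and retreating.

{"api": "apply_moves", "payload": {"targets": [{"travel": [0,0,0.002],"delta_rot": [0,0,0],"gripper": 220},{"travel": [0,0,0],"delta_rot": [0,0,0],"gripper": 160},{"travel": [0,0,0],"delta_rot": [0,0,0],"gripper": 100},{"travel": [0,0,0],"delta_rot": [0,0,0],"gripper": 0},{"travel": [0,0,0],"delta_rot": [0,0,0],"gripper": 0},{"travel": [0,0,0],"delta_rot": [0,0,0],"gripper": 0},{"travel": [0,0,0],"delta_rot": [0,0,0],"gripper": 0},{"travel": [0,0,0.01],"delta_rot": [0,0,0],"gripper": 0},{"travel": [0,0,0.015],"delta_rot": [0,0,0],"gripper": 0},{"travel": [0,0,0.02],"delta_rot": [0,0,0],"gripper": 0},{"travel": [0,0,0.03],"delta_rot": [0,0,0],"gripper": 0},{"travel": [0,0,0.03],"delta_rot": [0,0,0],"gripper": 0},{"travel": [0,0,0.03],"delta_rot": [0,0,0],"gripper": 0},{"travel": [-0.03,0.03,0.02],"delta_rot": [0,0,0],"gripper": 0},{"travel": [-0.03,0.03,0],"delta_rot": [0,0,0],"gripper": 0},{"travel": [-0.03,0.03,0],"delta_rot": [0,0,0],"gripper": 0},{"travel": [0,0.04,0],"delta_rot": [0,0,0],"gripper": 0},{"travel": [0,0.04,0],"delta_rot": [0,0,0],"gripper": 0},{"travel": [0,0,0],"delta_rot": [0,0,0],"gripper": 0},{"travel": [0,0,0],"delta_rot": [0,0,0],"gripper": 0}]}}

```text
clock: 19.25
tool_pos: [0.3999, 0.0386, 0.424]
eef_rot: [0.751, 0.66, 0.0, 0.001]
contact_force: [-0.6, -0.8, -0.1]
width: 0.0854
```

Run:
```python
from h import *
a=snap('top');b=snap('side','s5')
A=cv2.resize(a[140:260,290:420],None,fx=3,fy=3,interpolation=cv2.INTER_CUBIC)
B=cv2.resize(b[195:285,250:385],None,fx=3,fy=3,interpolation=cv2.INTER_CUBIC)
H=360;pad=lambda i:cv2.copyMakeBorder(i,0,H-i.shape[0],0,4,0)
cv2.imwrite('pics/w.png',np.hstack([pad(A),pad(B)])[...,::-1])
o=np.array([.487,-.1295,.018])
for c in('top','side'):
  r=spot_in('scraper_handle',c);print(c,[(x['score'],toworld(x['position'],c)) for x in r[:1]],'expect handle',proj(o+[0,0,.112],c))
```

```text
top [(0.58, array([ 0.4929, -0.1278,  0.1264]))] expect handle [321.7628 222.7496]
side [(0.73, array([ 0.4839, -0.1366,  0.1282]))] expect handle [293.3385 240.963 ]
```

View pics/w.png

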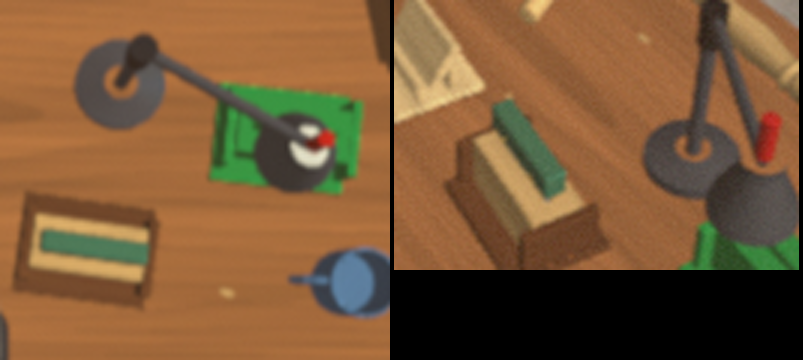

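The picture shows the scraper upright and low in the dark holder, with its handle at about (321,222) in the top view against an expected (322,223). The lamp is still swung aside over the green look-alike, and the arm is clear. I'm handing the job in.

```bash
python3 -c "
from bench import *
print(state()['clock']);print(hand_in())"
```

```text
19.45
the job is handed in; nothing more can be done
None
```

The lamp head is swung aside and the scraper stands home in the dark holder's slot. I handed the job in at 19.45 s; no verdict is reported.

- **Lamp:** I caged the knob between half-open fingers and swung it about 1.3 rad to the right. It came to rest about 24 cm from the holder's middle, and the last picture shows it still there.
- **Scraper:** I took it along its own slope and brought it upright over the slot. The first touch landed on the insert's top and peaked at 38 N. I then slid across with about 10 N until the blade dropped in, with only about 5 N sideways on the way down. It met the floor with 21 N, 60 mm below the first contact, which is the slot's full depth.
- **Last checks:** After release, both pictures show it upright and low in the holder. The handle is within about a pixel of where it should be in the top view, and the network's positions agree to about 8 mm. The arm was clear and the force reading near zero.
- **Did not agree:** My first box fit of the handle was poor because its edges are broken, so I refitted it. The slot lay about 5 mm from where the pictures put it, and I found it by feel. I saw no bystander move, but I did not measure them all again at the end.

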